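Sort the tasting-station things into their trays

ROBOT

A 6-joint arm with a two-finger parallel gripper is mounted at the origin on a cart in front of the work surface, level with it; the furniture and walls round the work are solid. World frame = base frame: x ahead of the robot, y to its left, z up, the work surface at z = 0. Lengths are in m, angles in rad, forces in N, time in s.
With the tool pointing down it reaches from about 0.2 to 0.875 m from the base axis. Payload 3.4 kg.
Tool frame: the origin (TCP) lies between the finger pads; the fingertips stand 22 mm ahead of it and the grasp point (between the pads) lies 3 mm ahead of it (ctrl.nose_length is the distance from the TCP to the fingertips, in m); z points along the fingers, y is the line along which they close (so a half turn about z gives the same grasp; the last joint's range is limited). The gripper opens to 94 mm and grips with 3 to 60 N. Pads are 16 mm wide; open, the fingers measure 119 mm over their backs; the gripper's body (75 mm by 177 mm) begins 78 mm behind the grasp point.
Start: joints at [-1.237, 0.276, 1.505, -0, 1.361, -0.121], TCP at [0.253, -0.517, 0.227] pointing down, gripper open.
Joint ranges: [-2.89, 2.89], [-0.75, 2.08], [0.22, 2.7], [-1.18, 4.32], [0.11, 2.71], [-2.7, 2.7]. Speed limits (rad/s): [2.57, 2.57, 3.14, 3.14, 3.14, 3.14].

INTERFACE

Orientations are given as a unit quaternion [w, x, y, z].
In Python, from station import ctrl gives the robot as it stands. The module is installed in compiled form; this text tells all that it offers.
- The arm moves only by the tool step_arm, never from a script. Its argument "motion" is a list of rows, each an object with "grip": the finger opening in m, from 0 to 0.094; "slide": the shift along the tool's x, y, z in m, a list of three; "spin": the turn about the tool's z in degrees. A call has 1 to 5 rows; each row shifts and turns the commanded pose from where the row before left it, along the tool's axes as they then stand; what a row does not reach is not made up. A row lasts 1/10 s, in which the tool goes at most 50 mm and 8.59 degrees, less where a joint would pass 70% of its speed; a pose out of reach is approached as far as the arm can. A call is refused whole if a number of a shift passes 0.05 or a number of a turn 8.59, either way. A call with a gripper value outside its range is refused whole. The fingers move at their own pace and stop on an object; "force" is the grip in N (left out, the last holds). Time passes only in rows, so rows that do not move let the fingers close. It gives the time, the measured TCP pose, the force, the opening and the grip force at its end, in the units of the state.
- ctrl.read_state(): the state, without advancing time (a new reading comes with each control period).
- ctrl.read_camera(name): name is "scene" or "top"; returns the picture (400x640x3 uint8, red, green, blue); there is no depth.
- ctrl.camera_info(name): a dict with "K" (3x3 intrinsics, pixels), "T" (4x4, takes a point from camera to world coordinates). Camera axes: x right, y up, looking along -z (the intrinsics and any distortion apply to the point x, -y, -z); pixel columns grow to the right and rows downward; lengths in m; the calibration is good to about 2 mm. A picture is of the moment at which its call begins. camera_info takes no time and is no camera call.
- ctrl.close_job(): hands the job in; it is judged then, once.
The state is a dict: "t": time; "q": joint angles; "joint_velocities": joint speeds; "effort": joint torques, N m; "ee_pos": TCP position; "tool_rot": TCP orientation; "contact_force": force on the tool from outside, world axes, zero at the start; "moment": the same for the moment, N m; "opening": finger opening in m; "gripper_force": force on a finger pad.
Only numpy, scipy, OpenCV 4.12 (cv2) and the standard library are available. Lean on these libraries where they do the work, as an engineer would, in place of code of your own. Each camera call takes 0.05 s, during which the arm holds its last target. There are 200 camera calls.

TASK

Sort the things standing in the row nearest to you on the display table into the three wooden trays behind them: put the two lidded canisters in the deep two-bay tray, one upright in each bay, stand both price-card holders upright inside the wide shallow tray, and lay the wooden-handled spoon flat inside the narrow shallow tray. Leave the gift packs at either end of the row where they are, and ignore the stock farther off.

Things in the scene. Friction and masses are not known exactly. Their poses are not given: they have to be found in the camera images.
- canister_tray: fixed deep wooden tray with two square bays side by side along its y, 96 (x) x 188 (y) x 40 mm high, floor 5 mm thick, walls 5 mm, divider 35 mm high; each bay is 86 x 86.5 mm inside. Origin at the centre of the underside; bay centres at y = +46 and -46 mm.
- card_tray: fixed wide shallow wooden tray, 138 (x) x 188 (y) x 14 mm high, floor 5 mm thick, rim 5 mm thick, no divider. Origin at the centre of the underside.
- spoon_tray: fixed narrow shallow wooden tray, 80 (x) x 200 (y) x 14 mm high, floor 5 mm thick, rim 5 mm thick, no divider. Origin at the centre of the underside, y along its length.
- canister_white: loose round white canister, body 66 mm in diameter; wooden lid (fixed on) 67 mm in diameter, its top at 68 mm, with a round wooden knob about 20 mm in diameter from 68 to 85 mm height: lift it by the knob. Origin at the centre of the underside, z up. About 0.25 kg.
- canister_green: loose round grey-green canister, body 62 mm in diameter; wooden lid (fixed on) 64 mm in diameter, its top at 58 mm, with a round wooden knob about 20 mm in diameter from 58 to 75 mm height: lift it by the knob. Origin at the centre of the underside, z up. About 0.25 kg.
- card_holder_a: loose price-card holder: oak block 22 (x) x 52 (y) x 16 (z) mm with a thin upright card in its middle, 66 mm wide along y, top at 62 mm. Grasp the block across its 22 mm (along x), a finger on each side of the card. Origin at the centre of the underside, z up.
- card_holder_b: loose price-card holder, the same in size and shape as card_holder_a: oak block 22 (x) x 52 (y) x 16 (z) mm with a thin upright card 66 mm wide along y, top at 62 mm. Origin at the centre of the underside, z up.
- spoon: loose spoon lying along its x, 150 mm long: round wooden handle 20 mm thick from x = -75 to 0 mm, its axis 10 mm above the underside, thin steel neck, steel bowl at x = +49 mm. Origin at the middle of its length, on the underside, z up; grasp the handle across y at x = -30 mm, close to its centre of mass. About 0.08 kg.
- pack_left: bystander, loose wrapped gift pack 72 x 184 x 49 mm at the left of the work; origin at the centre of the underside.
- pack_right: bystander, loose wrapped gift pack with a bow, 74 x 191 x 70 mm, at the right of the work; origin at the centre of the underside.
Not all that is in view belongs to the job. Leave any red look-alike of the card_holder_b alone. What is shaped like the canister_white but black is not meant.

How it is judged:
By the outcome, as a careful person would: the job done as asked, in the order asked, and still so for the second after the job is handed in, with the robot touching nothing.
It also fails if it takes over 122 s, if anything falls off the work surface, if the arm or the gripper's body presses on something with over 40 N, if the wrist force passes 120 N, or if a joint passes its speed limit or range.

## Working session

There is one attempt and no reset: what is moved stays moved. The work goes in short steps, Python scripts to look and compute and a tool call to move; the robot and the scene stay as the last step left them, time stands still between calls to the robot, and variables do not carry over. Pictures are saved under pics/ and viewed, at most 14 in all, crops included, and the job is handed in when it is done.

Besides the shell and the picture viewer there is one more tool, called after ">>>" as name(argument=value, ...) on one line, values as JSON. step_arm: Moves the arm, as the interface text tells. Its arguments: {"type":"object","properties":{"motion":{"type":"array","items":{"type":"object","properties":{"grip":{"type":"number"},"slide":{"type":"array","items":{"type":"number"}},"spin":{"type":"number"}}}},"force":{"type":"number"}},"required":["motion"]}

```bash
mkdir -p pics; cat > h.py <<'E'
import numpy as np, cv2
from station import ctrl
def cam(n):
    i=ctrl.camera_info(n); return np.array(i["K"]),np.array(i["T"]),i
def ray(n,u,v,z):
    K,T,i=cam(n); d=i.get("dist",i.get("D"))
    p=cv2.undistortPoints(np.array([[[u,v]]],float),K,None if d is None else np.array(d))[0,0]
    r=T[:3,:3]@np.array([p[0],-p[1],-1]); o=T[:3,3]
    return o+r*(z-o[2])/r[2]
def proj(n,P):
    K,T,i=cam(n); c=np.linalg.inv(T)@np.append(P,1); x=K@np.array([c[0],-c[1],-c[2]]); return x[:2]/x[2]
def snap(n,f):
    im=ctrl.read_camera(n); cv2.imwrite(f"pics/{f}.png",im[:,:,::-1]); return im
E
python3 - <<'E'
from h import *
for n in("scene","top"):
    snap(n,n+"0"); i=ctrl.camera_info(n); print(i.keys(),np.round(i["K"],1).tolist(),np.round(i["T"],3).tolist())
print(ctrl.read_state())
E
```

```text
dict_keys(['K', 'T']) [[406.5, 0.0, 316.6], [0.0, 406.5, 197.1], [0.0, 0.0, 1.0]] [[-0.872, 0.193, -0.451, -0.045], [-0.49, -0.357, 0.795, 0.882], [-0.007, 0.914, 0.406, 0.544], [0.0, 0.0, 0.0, 1.0]]
dict_keys(['K', 'T']) [[429.2, 0.0, 312.4], [0.0, 429.2, 198.6], [0.0, 0.0, 1.0]] [[0.01, 0.995, -0.104, 0.329], [-0.999, 0.015, 0.044, -0.02], [0.045, 0.103, 0.994, 1.731], [0.0, 0.0, 0.0, 1.0]]
{'t': 0.1, 'q': array([-1.23699403e+00,  2.76543906e-01,  1.50594828e+00, -4.45890549e-05,
        1.36075362e+00, -1.20964349e-01]), 'joint_velocities': array([ 0.00160858, -0.00061323, -0.00235038, -0.00111318,  0.00020058,
        0.00019183]), 'effort': array([ 1.45057336e-03, -4.05455697e+01, -2.37780190e+01,  7.02843885e-02,
        2.99996906e-02, -5.01704176e-05]), 'ee_pos': array([ 0.25241515, -0.51611491,  0.22670753]), 'tool_rot': array([-8.19586670e-04,  9.74258220e-01,  2.25433443e-01, -1.09475044e-04]), 'contact_force': array([ 0.35691199, -0.54384822, -0.47069444]), 'moment': array([-0.01500054,  0.04385309,  0.01009909]), 'gripper_force': 0.0, 'opening': 0.0935926397711831}
```

View pics/top0.png

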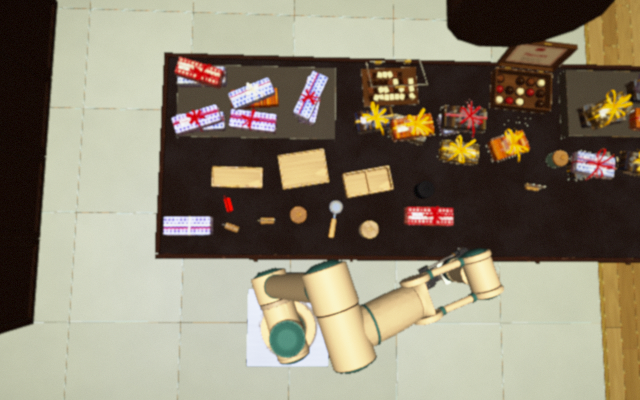

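View pics/scene0.png

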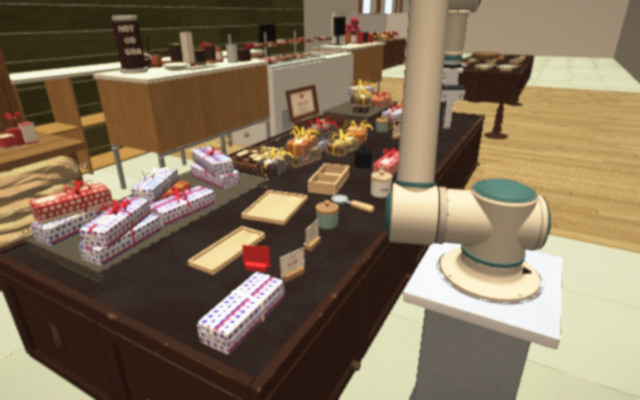

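Top view: two oak card holders lie at (231,227) and (266,220), with a red look-alike at (228,204). The green canister is at (298,214), the spoon at (334,218), the white canister at (369,228) and a black look-alike at (423,190). The trays are spoon (237,177), card (303,168) and canister (368,181). The packs are at (187,225) and (429,216). The scene view agrees: white canister (381,182), green canister (327,213), holders (291,263) and (312,236), red one (256,257). I choose by colour, and check the choice in a close crop.

```bash
python3 - <<'E'
from h import *
im=cv2.imread("pics/top0.png"); c=im[150:245,200:460]; s=im=cv2.imread("pics/scene0.png")[165:300,180:420]
c=cv2.resize(c,None,fx=3,fy=3,interpolation=cv2.INTER_CUBIC); s=cv2.resize(s,(533,300),interpolation=cv2.INTER_CUBIC)
o=np.zeros((590,780,3),np.uint8); o[:285]=c; o[288:588,:533]=s; cv2.imwrite("pics/crop.png",o)
im=cv2.imread("pics/top0.png")
g=im.max(2); m=(g>75).astype(np.uint8)
n,l,st,ce=cv2.connectedComponentsWithStats(m[150:245,160:460])
for k in range(1,n):
    if st[k,4]<25: continue
    cs,_=cv2.findContours((l==k).astype(np.uint8),cv2.RETR_EXTERNAL,cv2.CHAIN_APPROX_NONE)
    r=cv2.minAreaRect(cs[0]); u,v=np.add(r[0],(160,150)); P=ray("top",u,v,0.0)
    mom=ce[k]+(160,150)
    pts=cv2.boxPoints(r)+(160,150); W=np.array([ray("top",*p,0.014)[:2] for p in pts]).astype(np.float32)
    e=W[1]-W[0] if np.linalg.norm(W[1]-W[0])>np.linalg.norm(W[2]-W[1]) else W[2]-W[1]
    print(np.round(mom,1),st[k,4],"z0",np.round(P[:2],3),"longdir deg",round(np.degrees(np.arctan2(e[1],e[0])),1),"size",np.round([np.linalg.norm(W[1]-W[0]),np.linalg.norm(W[2]-W[1])],3),"z14",W.mean(0).round(3))
E
```

```text
[302.8 168.6] 1717 z0 [ 0.633 -0.056] longdir deg -79.2 size [0.198 0.149] z14 [ 0.631 -0.056]
[450.4 155.7] 236 z0 [ 0.692 -0.663] longdir deg -88.9 size [0.084 0.059] z14 [ 0.689 -0.657]
[236.6 176.6] 1136 z0 [0.594 0.212] longdir deg -90.6 size [0.09  0.208] z14 [0.592 0.21 ]
[367.6 181.2] 1297 z0 [ 0.584 -0.321] longdir deg -78.6 size [0.204 0.109] z14 [ 0.583 -0.319]
[227.8 204.1] 127 z0 [0.486 0.246] longdir deg -160.2 size [0.031 0.071] z14 [0.485 0.243]
[334.  216.2] 312 z0 [ 0.428 -0.188] longdir deg -1.7 size [0.154 0.053] z14 [ 0.427 -0.187]
[428.7 215.7] 982 z0 [ 0.448 -0.574] longdir deg -90.8 size [0.084 0.207] z14 [ 0.447 -0.569]
[298.  214.3] 254 z0 [ 0.444 -0.038] longdir deg -179.3 size [0.064 0.068] z14 [ 0.443 -0.038]
[187.2 225.4] 986 z0 [0.396 0.403] longdir deg -89.3 size [0.196 0.079] z14 [0.396 0.399]
[266.4 220.2] 111 z0 [0.418 0.09 ] longdir deg -89.3 size [0.064 0.028] z14 [0.417 0.089]
[368.8 229.1] 310 z0 [ 0.389 -0.324] longdir deg -89.3 size [0.077 0.072] z14 [ 0.388 -0.322]
[231.  226.8] 112 z0 [0.392 0.232] longdir deg -107.8 size [0.029 0.068] z14 [0.392 0.23 ]
```

View pics/crop.png

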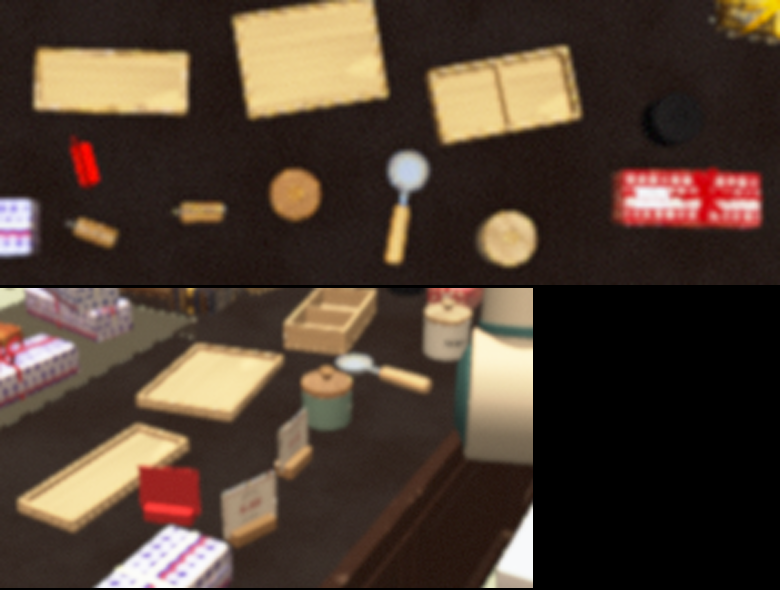

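The crop confirms the choice: oak holders at (231,227) and (266,220), with the red one at (228,204) left out. The tan-lid canisters are at (298,214) green and (369,228) white, with the black one at (423,190) left out. Next I refine the positions at the right heights and project them into the other camera as a check.

```bash
python3 - <<'E'
from h import *
# heights: rays of top blob centres at the visible top heights
C={"white":(368.8,229.1,.068),"green":(298,214.3,.058),"cantray":(367.6,181.2,.036),"cardtray":(302.8,168.6,.012),"spoontray":(236.6,176.6,.012),"a":(266.8,220.2,.016),"b":(231.8,227,.016)}
P={k:ray("top",*v) for k,v in C.items()}
for k in P: print(k,P[k].round(4))
im=cv2.imread("pics/top0.png").astype(int); b,g,r=im[...,0],im[...,1],im[...,2]
m=((r-b>45)&(g>60)); m[:, :320]=0; m[:,350:]=0; m[:208]=0;m[245:]=0
v,u=np.nonzero(m); p=np.c_[u,v]; W=np.array([ray("top",*q,.012)[:2] for q in p]); c=W.mean(0); d=np.linalg.svd(W-c)[2][0]; d*=np.sign(d[0])
t=(W-c)@d; print("handle",len(p),c.round(4),"dir",np.degrees(np.arctan2(d[1],d[0])).round(1),"len",np.ptp(t).round(3))
s=cv2.imread("pics/scene0.png"); o=cv2.resize(s[150:300,180:420],None,fx=3.3,fy=3.3,interpolation=cv2.INTER_CUBIC)
def mk(Q,col):
    x=(proj("scene",np.array(Q))-(180,150)+.5)*3.3; cv2.circle(o,tuple(int(i) for i in x),2,col,-1)
def box(cx,cy,z,lx,ly,a,col):
    a=np.radians(a)
    for i in(-1,1):
        for j in(-1,1):
            mk((cx+i*lx/2*np.cos(a)-j*ly/2*np.sin(a),cy+i*lx/2*np.sin(a)+j*ly/2*np.cos(a),z),col)
box(*P["cantray"][:2],.04,.096,.188,11.4,(255,0,255)); box(*P["cardtray"][:2],.014,.138,.188,10.8,(255,0,255)); box(*P["spoontray"][:2],.014,.08,.2,0,(255,0,255))
for k,h in(("white",.085),("green",.075)): mk((*P[k][:2],h),(255,0,0)); mk((*P[k][:2],.0),(255,0,0))
box(*P["a"][:2],.016,.022,.052,0,(0,0,255)); box(*P["b"][:2],.016,.022,.052,-18,(0,0,255))
mk((*c,.02),(0,0,255)); mk((*(c+.0375*d),.01),(0,0,255)); mk((*(c-.0375*d),.01),(0,0,255))
cv2.imwrite("pics/chk.png",o)
E
```

```text
white [ 0.3861 -0.3135  0.068 ]
green [ 0.4409 -0.0374  0.058 ]
cantray [ 0.5791 -0.315   0.036 ]
cardtray [ 0.6298 -0.0548  0.012 ]
spoontray [0.5925 0.2109 0.012 ]
a [0.4185 0.086  0.016 ]
b [0.3899 0.2235 0.016 ]
handle 124 [ 0.3908 -0.1752] dir -9.7 len 0.077
```

View pics/chk.png

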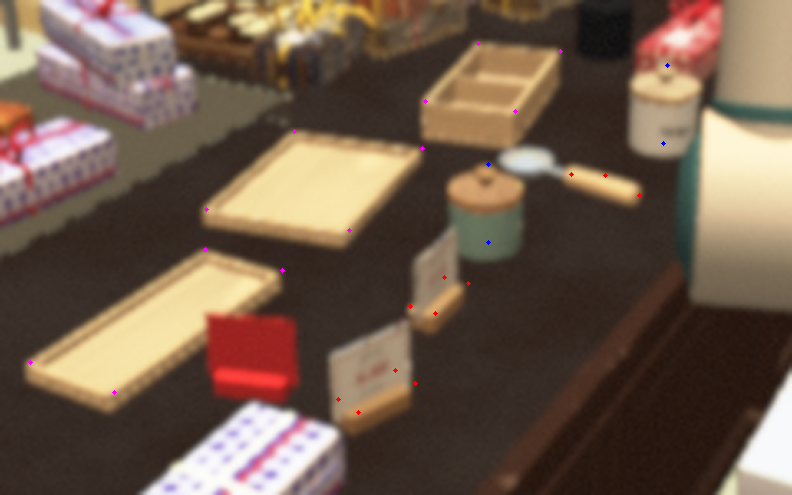

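Projected marks fit the trays, both canisters, the spoon handle and holder a within a few mm. Holder b is off by about a centimetre, so I'll measure it again before grasping. White canister first.

>>> step_arm(motion=[{"slide": [0.042,-0.0245,0],"grip": 0.06},{"slide": [0.042,-0.0245,0],"grip": 0.06},{"slide": [0.042,-0.0245,0],"grip": 0.06},{"slide": [0.042,-0.0245,0],"grip": 0.06},{"slide": [0.041,-0.025,0.0],"grip": 0.06}], force=25)

```text
invalid input at $.motion[0]: expected keys grip, slide, spin
```

>>> step_arm(motion=[{"slide": [0,0,0.04]},{"slide": [0,0,0.04]},{"slide": [0,0,0]}])

```text
invalid input at $.motion[0]: expected keys grip, slide, spin
```

```bash
cat >> h.py <<'E'
def rel(x,y,z,yaw=None):
    """slide (tool axes) and spin (deg) from measured pose to a target; slide computed at the present yaw"""
    s=ctrl.read_state(); w,a,b,c=s["tool_rot"]; p=s["ee_pos"]
    Y=2*np.arctan2(b,a); d=np.array([x,y,z])-p
    out=[d[0]*np.cos(Y)+d[1]*np.sin(Y), d[0]*np.sin(Y)-d[1]*np.cos(Y), -d[2]]
    print("t",round(s["t"],2),"pos",p.round(4),"yaw",np.degrees(Y).round(1),"tilt",np.round([w,c],3),"q",s["q"].round(2),"open",round(s["opening"],4),"F",round(s["gripper_force"],1),s["contact_force"].round(1))
    print("slide",np.round(out,4),"spin",None if yaw is None else round((np.degrees(Y)-yaw+180)%360-180,1))
E
python3 - <<'E'
from h import *
rel(.386,-.3135,.093)
s=snap("scene","s1")[130:230,300:460,::-1]; cv2.imwrite("pics/s1c.png",cv2.resize(s,None,fx=4,fy=4,interpolation=cv2.INTER_CUBIC))
E
```

```text
t 0.1 pos [ 0.2524 -0.5161  0.2267] yaw 26.1 tilt [-0.001 -0.   ] q [-1.24  0.28  1.51 -0.    1.36 -0.12] open 0.0936 F 0.0 [ 0.4 -0.5 -0.5]
slide [ 0.209  -0.1233  0.1337] spin None
```

View pics/s1c.png

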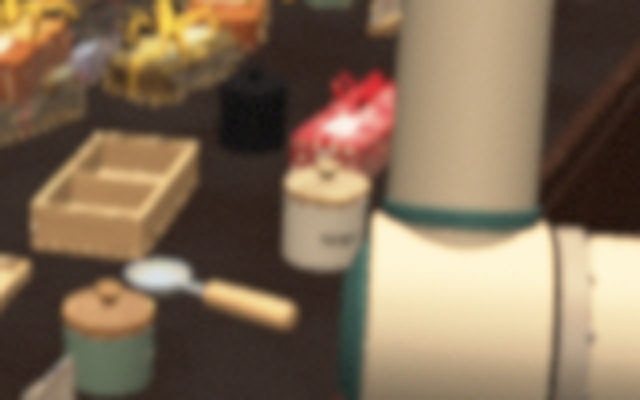

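Both calls were refused because every row needs all three keys, so nothing moved. The picture still shows the white canister standing, with its knob near scene (381,170).

>>> step_arm(motion=[{"slide": [0.042,-0.0245,0],"spin": 0,"grip": 0.06},{"slide": [0.042,-0.0245,0],"spin": 0,"grip": 0.06},{"slide": [0.042,-0.0245,0],"spin": 0,"grip": 0.06},{"slide": [0.042,-0.0245,0],"spin": 0,"grip": 0.06},{"slide": [0.041,-0.025,0.0],"spin": 0,"grip": 0.06}], force=25)

```text
t: 0.65
ee_pos: [0.387, -0.3125, 0.2273]
tool_rot: [-0.0, 0.974, 0.225, 0.0]
contact_force: [-0.3, 0.2, 0.4]
opening: 0.0609
gripper_force: 0.0
```

>>> step_arm(motion=[{"slide": [0,0,0.04],"spin": 0,"grip": 0.06},{"slide": [0,0,0.04],"spin": 0,"grip": 0.06},{"slide": [0,0,0],"spin": 0,"grip": 0.06}])

```text
t: 0.95
ee_pos: [0.3836, -0.3105, 0.1431]
tool_rot: [-0.005, 0.974, 0.226, -0.003]
contact_force: [-0.5, 0.9, 0.6]
opening: 0.0603
gripper_force: 0.0
```

```bash
python3 - <<'E'
from h import *
rel(.386,-.3135,.093)
s=snap("scene","s2")[130:230,300:460,::-1]; cv2.imwrite("pics/s2c.png",cv2.resize(s,None,fx=4,fy=4,interpolation=cv2.INTER_CUBIC))
E
```

```text
t 0.95 pos [ 0.3836 -0.3105  0.1431] yaw 26.1 tilt [-0.005 -0.003] q [-0.82  0.23  1.8  -0.    1.13  0.29] open 0.0603 F 0.0 [-0.5  0.9  0.6]
slide [0.0008 0.0037 0.0501] spin None
```

View pics/s2c.png

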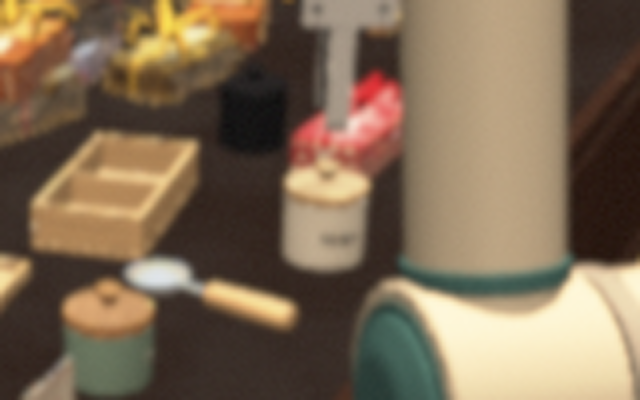

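The finger shows at about scene (385,162) and the knob at (381,170). I compare this with the projected points.

```bash
python3 - <<'E'
from h import *
p=ctrl.read_state()["ee_pos"]
for z in(.121,.13,.16): print("tool",z,proj("scene",[p[0],p[1],z]).round(1))
print("knob pred",proj("scene",[.386,-.3135,.08]).round(1), [ (q,proj("scene",q).round(1)) for q in ([.396,-.3135,.08],[.386,-.3035,.08])])
im=cv2.imread("pics/s2.png").astype(int)
# knob/lid wood columns per row
for v in range(166,182):
    r=im[v,360:400]; m=(r[:,2]-r[:,0]>35)&(r[:,1]>125); u=np.nonzero(m)[0]+360
    print(v,(u.min(),u.max(),u.mean().round(1)) if len(u) else None)
E
```

```text
tool 0.121 [382.8 159. ]
tool 0.13 [382.9 156.3]
tool 0.16 [383.5 147.4]
knob pred [381.8 170.8] [([0.396, -0.3135, 0.08], array([379. , 170.3])), ([0.386, -0.3035, 0.08], array([380.7, 171.7]))]
166 (np.int64(383), np.int64(387), np.float64(385.0))
167 (np.int64(381), np.int64(387), np.float64(383.8))
168 (np.int64(379), np.int64(382), np.float64(380.5))
169 (np.int64(379), np.int64(383), np.float64(381.0))
170 (np.int64(379), np.int64(384), np.float64(381.5))
171 (np.int64(376), np.int64(385), np.float64(380.5))
172 (np.int64(373), np.int64(388), np.float64(380.5))
173 (np.int64(372), np.int64(390), np.float64(381.0))
174 (np.int64(371), np.int64(391), np.float64(381.0))
175 (np.int64(371), np.int64(391), np.float64(381.0))
176 (np.int64(371), np.int64(391), np.float64(381.0))
177 (np.int64(372), np.int64(391), np.float64(381.5))
178 (np.int64(373), np.int64(391), np.float64(382.0))
179 (np.int64(373), np.int64(390), np.float64(381.5))
180 (np.int64(372), np.int64(390), np.float64(381.0))
181 (np.int64(372), np.int64(390), np.float64(381.0))
```

>>> step_arm(motion=[{"slide": [0.0025,0.004,0.025],"spin": 0,"grip": 0.06},{"slide": [0,0,0.024],"spin": 0,"grip": 0.06},{"slide": [0,0,0],"spin": 0,"grip": 0.06},{"slide": [0,0,0],"spin": 0,"grip": 0.0},{"slide": [0,0,0],"spin": 0,"grip": 0.0}], force=25)

```text
t: 1.5
ee_pos: [0.3913, -0.3182, 0.1005]
tool_rot: [0.002, 0.974, 0.225, 0.001]
contact_force: [-0.0, -0.5, -0.1]
opening: 0.0472
gripper_force: 0.0
```

>>> step_arm(motion=[{"slide": [0,0,0],"spin": 0,"grip": 0.0},{"slide": [0,0,0],"spin": 0,"grip": 0.0}])

```text
t: 1.7
ee_pos: [0.3907, -0.3173, 0.0996]
tool_rot: [0.001, 0.974, 0.225, 0.001]
contact_force: [-0.2, -0.5, 0.1]
opening: 0.0312
gripper_force: 0.0
```

```bash
python3 - <<'E'
from h import *
rel(.57,-.36,.18)
a=np.radians(11)
for s in(-1,1): print(s,.579-s*.046*np.sin(a), -.315+s*.046*np.cos(a))
E
```

```text
t 1.7 pos [ 0.3907 -0.3173  0.0996] yaw 26.1 tilt [0.001 0.001] q [-0.82  0.28  1.85 -0.    1.01  0.3 ] open 0.0312 F 0.0 [-0.2 -0.5  0.1]
slide [ 0.1423  0.1171 -0.0804] spin None
-1 0.5877772137873211 -0.3601548504385925
1 0.5702227862126789 -0.2698451495614075
```

>>> step_arm(motion=[{"slide": [-0.001,-0.004,0.007],"spin": 0,"grip": 0.032},{"slide": [0,0,0],"spin": 0,"grip": 0.032},{"slide": [0,0,0],"spin": 0,"grip": 0.0},{"slide": [0,0,0],"spin": 0,"grip": 0.0},{"slide": [0,0,0],"spin": 0,"grip": 0.0}])

```text
t: 2.2
ee_pos: [0.3876, -0.3134, 0.0914]
tool_rot: [-0.0, 0.974, 0.225, -0.0]
contact_force: [-1.0, 0.5, -0.5]
opening: 0.0169
gripper_force: 25.0
```

>>> step_arm(motion=[{"slide": [0,0,0],"spin": 0,"grip": 0.0},{"slide": [0,0,0],"spin": 0,"grip": 0.0},{"slide": [0,0,-0.01],"spin": 0,"grip": 0.0},{"slide": [0,0,-0.03],"spin": 0,"grip": 0.0},{"slide": [0,0,-0.04],"spin": 0,"grip": 0.0}])

```text
t: 2.7
ee_pos: [0.3866, -0.3127, 0.1712]
tool_rot: [-0.002, 0.974, 0.225, -0.001]
contact_force: [0.7, -0.5, -1.1]
opening: 0.0172
gripper_force: 25.0
```

```bash
python3 - <<'E'
from h import *
rel(.588,-.360,.18)
E
```

```text
t 2.7 pos [ 0.3866 -0.3127  0.1712] yaw 26.1 tilt [-0.002 -0.001] q [-0.82  0.2   1.75 -0.    1.19  0.3 ] open 0.0172 F 25.0 [ 0.7 -0.5 -1.1]
slide [ 0.1601  0.131  -0.0088] spin None
```

>>> step_arm(motion=[{"slide": [0.02,0.0165,0],"spin": 0,"grip": 0.0},{"slide": [0.035,0.029,0],"spin": 0,"grip": 0.0},{"slide": [0.036,0.029,0],"spin": 0,"grip": 0.0},{"slide": [0.036,0.029,0],"spin": 0,"grip": 0.0},{"slide": [0.033,0.0275,0],"spin": 0,"grip": 0.0}])

```text
t: 3.2
ee_pos: [0.591, -0.3614, 0.172]
tool_rot: [0.0, 0.974, 0.226, 0.0]
contact_force: [-0.0, 0.1, -2.3]
opening: 0.0172
gripper_force: 25.0
```

>>> step_arm(motion=[{"slide": [0,0,0],"spin": 0,"grip": 0.0},{"slide": [0,0,0],"spin": 0,"grip": 0.0}])

```text
t: 3.4
ee_pos: [0.5891, -0.3609, 0.1706]
tool_rot: [-0.001, 0.974, 0.226, -0.001]
contact_force: [-0.6, -0.4, -1.0]
opening: 0.0176
gripper_force: 25.0
```

```bash
python3 - <<'E'
from h import *
rel(.588,-.360,.099)
s=snap("scene","s3")[110:230,260:460,::-1]; cv2.imwrite("pics/s3c.png",cv2.resize(s,None,fx=4,fy=4,interpolation=cv2.INTER_CUBIC))
E
```

```text
t 3.4 pos [ 0.5891 -0.3609  0.1706] yaw 26.1 tilt [-0.001 -0.001] q [-0.65  0.48  1.32 -0.    1.34  0.47] open 0.0176 F 25.0 [-0.6 -0.4 -1. ]
slide [-0.0006 -0.0012  0.0716] spin None
```

View pics/s3c.png

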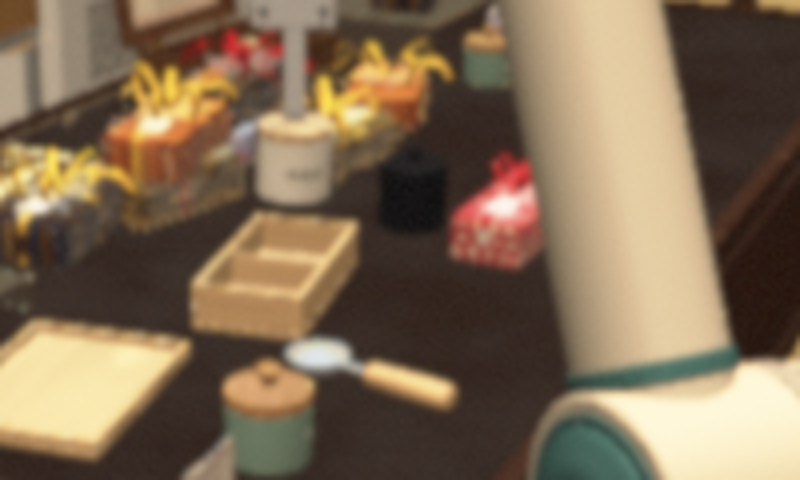

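The white canister is held upright at crop (295,160), over the right bay at crop (300,240). I lower and release it.

>>> step_arm(motion=[{"slide": [-0.001,-0.001,0.03],"spin": 0,"grip": 0.0},{"slide": [0,0,0.03],"spin": 0,"grip": 0.0},{"slide": [0,0,0.009],"spin": 0,"grip": 0.0},{"slide": [0,0,0.003],"spin": 0,"grip": 0.0},{"slide": [0,0,0],"spin": 0,"grip": 0.0}])

```text
t: 3.95
ee_pos: [0.5875, -0.3609, 0.1005]
tool_rot: [0.0, 0.974, 0.225, 0.0]
contact_force: [-0.2, 0.4, -1.7]
opening: 0.0169
gripper_force: 25.0
```

>>> step_arm(motion=[{"slide": [0,0,0.001],"spin": 0,"grip": 0.0},{"slide": [0,0,0],"spin": 0,"grip": 0.05},{"slide": [0,0,0],"spin": 0,"grip": 0.05},{"slide": [0,0,0],"spin": 0,"grip": 0.05},{"slide": [0,0,0],"spin": 0,"grip": 0.05}])

```text
t: 4.45
ee_pos: [0.5879, -0.3608, 0.099]
tool_rot: [0.0, 0.974, 0.225, 0.0]
contact_force: [0.4, 0.1, -0.3]
opening: 0.0457
gripper_force: 0.0
```

>>> step_arm(motion=[{"slide": [0,0,-0.02],"spin": 0,"grip": 0.05},{"slide": [0,0,-0.04],"spin": 0,"grip": 0.05},{"slide": [0,0,-0.03],"spin": 0,"grip": 0.05}])

```text
t: 4.75
ee_pos: [0.5879, -0.3607, 0.1902]
tool_rot: [0.0, 0.974, 0.225, 0.0]
contact_force: [1.8, 0.3, 0.8]
opening: 0.0501
gripper_force: 0.0
```

```bash
python3 - <<'E'
from h import *
rel(.442,-.0365,.15)
im=cv2.imread("pics/scene0.png").astype(int)
print("pred",proj("scene",[.442,-.0365,.068]),proj("scene",[.442,-.0365,.058]))
for v in range(199,214,2):
    r=im[v,305:350]; m=(r[:,2]-r[:,0]>45)&(r[:,2]>110); u=np.nonzero(m)[0]+305
    print(v,(u.min(),u.max(),u.mean().round(1)) if len(u) else None)
E
```

```text
t 4.75 pos [ 0.5879 -0.3607  0.1902] yaw 26.1 tilt [0. 0.] q [-0.65  0.47  1.3  -0.    1.38  0.46] open 0.0501 F 0.0 [1.8 0.3 0.8]
slide [ 0.0114 -0.3553  0.0402] spin None
pred [327.0679209  201.58623868] [327.05645787 204.8081667 ]
199 (np.int64(305), np.int64(306), np.float64(305.5))
201 (np.int64(323), np.int64(331), np.float64(327.0))
203 (np.int64(318), np.int64(335), np.float64(326.5))
205 (np.int64(316), np.int64(338), np.float64(327.0))
207 (np.int64(315), np.int64(338), np.float64(326.5))
209 (np.int64(316), np.int64(337), np.float64(326.5))
211 (np.int64(317), np.int64(336), np.float64(326.5))
213 (np.int64(320), np.int64(334), np.float64(327.0))
```

>>> step_arm(motion=[{"slide": [0.001,-0.045,0],"spin": 0,"grip": 0.05},{"slide": [0.001,-0.045,0],"spin": 0,"grip": 0.05},{"slide": [0.001,-0.045,0],"spin": 0,"grip": 0.05},{"slide": [0.001,-0.045,0],"spin": 0,"grip": 0.05},{"slide": [0.001,-0.045,0],"spin": 0,"grip": 0.05}])

```text
t: 5.25
ee_pos: [0.4924, -0.1547, 0.1887]
tool_rot: [0.0, 0.974, 0.225, 0.0]
contact_force: [0.8, 0.5, 0.3]
opening: 0.0502
gripper_force: 0.0
```

>>> step_arm(motion=[{"slide": [0.002,-0.045,0],"spin": 0,"grip": 0.05},{"slide": [0.002,-0.045,0],"spin": 0,"grip": 0.05},{"slide": [0.002,-0.042,0.02],"spin": 0,"grip": 0.05},{"slide": [0,0,0.04],"spin": 0,"grip": 0.05},{"slide": [0,0,0],"spin": 0,"grip": 0.05}])

```text
t: 5.75
ee_pos: [0.4366, -0.0332, 0.1256]
tool_rot: [-0.002, 0.974, 0.227, -0.004]
contact_force: [0.9, -0.6, -0.1]
opening: 0.05
gripper_force: 0.0
```

>>> step_arm(motion=[{"slide": [0,0,0],"spin": 0,"grip": 0.05}])

```text
t: 5.85
ee_pos: [0.441, -0.0352, 0.1289]
tool_rot: [0.0, 0.974, 0.226, -0.0]
contact_force: [0.1, -0.9, -0.7]
opening: 0.0503
gripper_force: 0.0
```

```bash
python3 - <<'E'
from h import *
rel(.441,-.035,.082)
s=snap("scene","s4")[110:240,260:460,::-1]; cv2.imwrite("pics/s4c.png",cv2.resize(s,None,fx=4,fy=4,interpolation=cv2.INTER_CUBIC))
E
```

```text
t 5.85 pos [ 0.441  -0.0352  0.1289] yaw 26.1 tilt [ 0. -0.] q [-0.24  0.16  1.93 -0.    1.05  0.88] open 0.0503 F 0.0 [ 0.1 -0.9 -0.7]
slide [ 0.0001 -0.0002  0.0469] spin None
```

View pics/s4c.png

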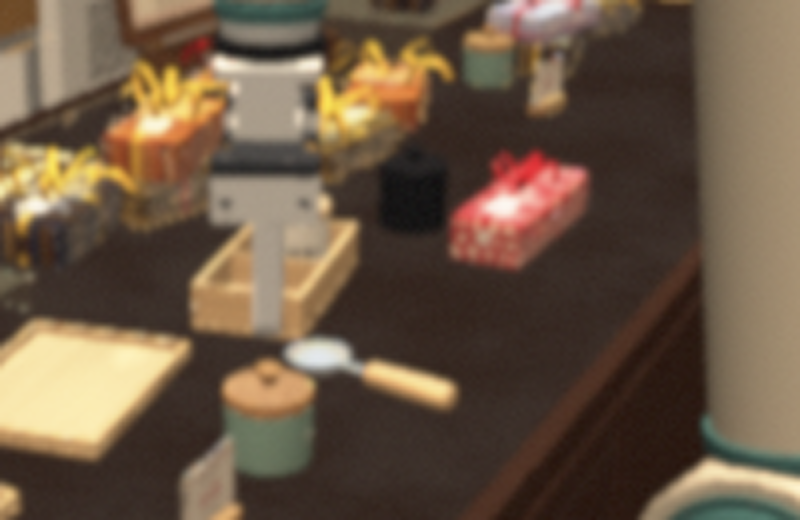

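The white canister sits in the right bay at crop (305,230). The finger (267,325) lines up with the green knob (268,370). I descend and grasp.

>>> step_arm(motion=[{"slide": [0,0,0.03],"spin": 0,"grip": 0.05},{"slide": [0,0,0.0165],"spin": 0,"grip": 0.04},{"slide": [0,0,0],"spin": 0,"grip": 0.03},{"slide": [0,0,0],"spin": 0,"grip": 0.0},{"slide": [0,0,0],"spin": 0,"grip": 0.0}])

```text
t: 6.4
ee_pos: [0.4423, -0.0356, 0.0835]
tool_rot: [0.001, 0.974, 0.225, 0.001]
contact_force: [0.0, 1.3, 0.9]
opening: 0.0209
gripper_force: 0.7
```

>>> step_arm(motion=[{"slide": [0,0,0],"spin": 0,"grip": 0.0},{"slide": [0,0,0],"spin": 0,"grip": 0.0},{"slide": [0,0,0],"spin": 0,"grip": 0.0}])

```text
t: 6.7
ee_pos: [0.4416, -0.0349, 0.083]
tool_rot: [0.0, 0.974, 0.225, 0.001]
contact_force: [-0.5, 2.6, 5.5]
opening: 0.0172
gripper_force: 25.0
```

```bash
python3 - <<'E'
from h import *
rel(.570,-.2695,.18)
E
```

```text
t 6.7 pos [ 0.4416 -0.0349  0.083 ] yaw 26.0 tilt [0.    0.001] q [-0.24  0.22  2.    0.    0.93  0.88] open 0.0172 F 25.0 [-0.5  2.6  5.5]
slide [ 0.0123  0.2672 -0.097 ] spin None
```

>>> step_arm(motion=[{"slide": [0,0,-0.02],"spin": 0,"grip": 0.0},{"slide": [0,0,-0.04],"spin": 0,"grip": 0.0},{"slide": [0,0,-0.04],"spin": 0,"grip": 0.0},{"slide": [0.002,0.025,0],"spin": 0,"grip": 0.0},{"slide": [0.002,0.042,0],"spin": 0,"grip": 0.0}])

```text
t: 7.2
ee_pos: [0.4734, -0.0925, 0.1835]
tool_rot: [0.0, 0.974, 0.227, 0.001]
contact_force: [1.6, -0.6, -3.2]
opening: 0.0173
gripper_force: 25.0
```

>>> step_arm(motion=[{"slide": [0.002,0.045,0],"spin": 0,"grip": 0.0},{"slide": [0.002,0.045,0],"spin": 0,"grip": 0.0},{"slide": [0.002,0.045,0],"spin": 0,"grip": 0.0},{"slide": [0.001,0.042,0],"spin": 0,"grip": 0.0},{"slide": [0.001,0.023,0],"spin": 0,"grip": 0.0}])

```text
t: 7.7
ee_pos: [0.5697, -0.2732, 0.1809]
tool_rot: [0.001, 0.974, 0.225, -0.0]
contact_force: [0.4, 0.3, -3.2]
opening: 0.0176
gripper_force: 25.0
```

>>> step_arm(motion=[{"slide": [0,0,0],"spin": 0,"grip": 0.0},{"slide": [0,0,0],"spin": 0,"grip": 0.0}])

```text
t: 7.9
ee_pos: [0.5679, -0.2693, 0.1808]
tool_rot: [-0.001, 0.974, 0.225, -0.001]
contact_force: [0.3, 0.5, -2.3]
opening: 0.0169
gripper_force: 25.0
```

```bash
python3 - <<'E'
from h import *
rel(.570,-.2695,.088)
E
```

```text
t 7.9 pos [ 0.5679 -0.2693  0.1808] yaw 26.0 tilt [-0.001 -0.001] q [-0.55  0.38  1.46  0.    1.3   0.56] open 0.0169 F 25.0 [ 0.3  0.5 -2.3]
slide [0.0019 0.0011 0.0928] spin None
```

Payload is felt at the wrist. I lower it into the left bay, and measure holders a and b with both cameras while the tool is there.

>>> step_arm(motion=[{"slide": [0.001,0.001,0.04],"spin": 0,"grip": 0.0},{"slide": [0,0,0.035],"spin": 0,"grip": 0.0},{"slide": [0,0,0.013],"spin": 0,"grip": 0.0},{"slide": [0,0,0.004],"spin": 0,"grip": 0.0},{"slide": [0,0,0],"spin": 0,"grip": 0.0}])

```text
t: 8.4
ee_pos: [0.5703, -0.2696, 0.0908]
tool_rot: [0.0, 0.974, 0.226, 0.0]
contact_force: [0.1, -0.5, -3.1]
opening: 0.0169
gripper_force: 25.0
```

>>> step_arm(motion=[{"slide": [0,0,0.001],"spin": 0,"grip": 0.0},{"slide": [0,0,0],"spin": 0,"grip": 0.05},{"slide": [0,0,0],"spin": 0,"grip": 0.05},{"slide": [0,0,0],"spin": 0,"grip": 0.05},{"slide": [0,0,0],"spin": 0,"grip": 0.05}])

```text
t: 8.9
ee_pos: [0.5704, -0.2704, 0.0896]
tool_rot: [0.001, 0.974, 0.225, 0.0]
contact_force: [-0.1, -1.1, 1.1]
opening: 0.0456
gripper_force: 0.0
```

>>> step_arm(motion=[{"slide": [0,0,-0.02],"spin": 0,"grip": 0.05},{"slide": [0,0,-0.04],"spin": 0,"grip": 0.05},{"slide": [0,0,-0.05],"spin": 0,"grip": 0.05}])

```text
t: 9.2
ee_pos: [0.5688, -0.2695, 0.1982]
tool_rot: [-0.002, 0.974, 0.225, -0.002]
contact_force: [1.1, -0.5, 0.2]
opening: 0.0499
gripper_force: 0.0
```

```bash
python3 - <<'E'
from h import *
im=snap("scene","s5")[:,:,::-1]
T=cv2.imread("pics/top0.png").astype(int)
s=cv2.imread("pics/scene0.png").astype(int)
def blob(I,m,u0,u1,v0,v1):
    k=np.zeros_like(m); k[v0:v1,u0:u1]=m[v0:v1,u0:u1]
    v,u=np.nonzero(k); c=np.c_[u,v].mean(0); return len(u),c,cv2.minAreaRect(np.c_[u,v].astype(np.float32))
wood=lambda I:(I[...,2]-I[...,0]>45)&(I[...,2]>90)
for k,tb,sb in(("a",(254,280,212,228),(300,325,232,252)),("b",(218,246,216,236),(278,310,262,285))):
    n,c,r=blob(T,wood(T),*tb); n2,c2,r2=blob(s,wood(s),*sb)
    q=np.array([ray("top",*p,.014)[:2] for p in cv2.boxPoints(r)]); e=[q[1]-q[0],q[2]-q[1]]; L=max(e,key=np.linalg.norm)
    print(k,n,c.round(1),"top@.015",ray("top",*c,.015).round(4),"deg",np.degrees(np.arctan2(L[1],L[0])).round(1),[np.linalg.norm(x).round(3) for x in e],"| scene",n2,c2.round(1),"@.01",ray("scene",*c2,.010).round(4), "box",[tuple(ray("scene",*p,.01)[:2].round(3)) for p in cv2.boxPoints(r2)])
o=np.zeros((590,790,3),np.uint8); o[:280,:560]=cv2.resize(im[150:220,290:430],None,fx=4,fy=4,interpolation=cv2.INTER_CUBIC)
o[285:585,:]=cv2.resize(im[215:290,240:437],(790,300),interpolation=cv2.INTER_CUBIC); cv2.imwrite("pics/s5c.png",o)
rel(.4185,.086,.12,90)
E
```

```text
a 97 [266.6 220.1] top@.015 [0.4191 0.087  0.015 ] deg -89.3 [np.float64(0.024), np.float64(0.056)] | scene 184 [311.5 242.3] @.01 [0.4179 0.0942 0.01  ] box [(np.float64(0.424), np.float64(0.144)), (np.float64(0.45), np.float64(0.037)), (np.float64(0.409), np.float64(0.053)), (np.float64(0.387), np.float64(0.157))]
b 97 [231.2 227.1] top@.015 [0.3897 0.2259 0.015 ] deg -111.1 [np.float64(0.027), np.float64(0.057)] | scene 357 [291.4 269.6] @.01 [0.3963 0.2242 0.01  ] box [(np.float64(0.435), np.float64(0.209)), (np.float64(0.387), np.float64(0.183)), (np.float64(0.348), np.float64(0.248)), (np.float64(0.393), np.float64(0.273))]
t 9.25 pos [ 0.5736 -0.2722  0.2091] yaw 26.1 tilt [0.005 0.005] q [-0.55  0.37  1.41 -0.    1.35  0.56] open 0.0502 F 0.0 [ 1.6 -1.4  4.7]
slide [ 0.018  -0.39    0.0891] spin -63.9
```

View pics/s5c.png

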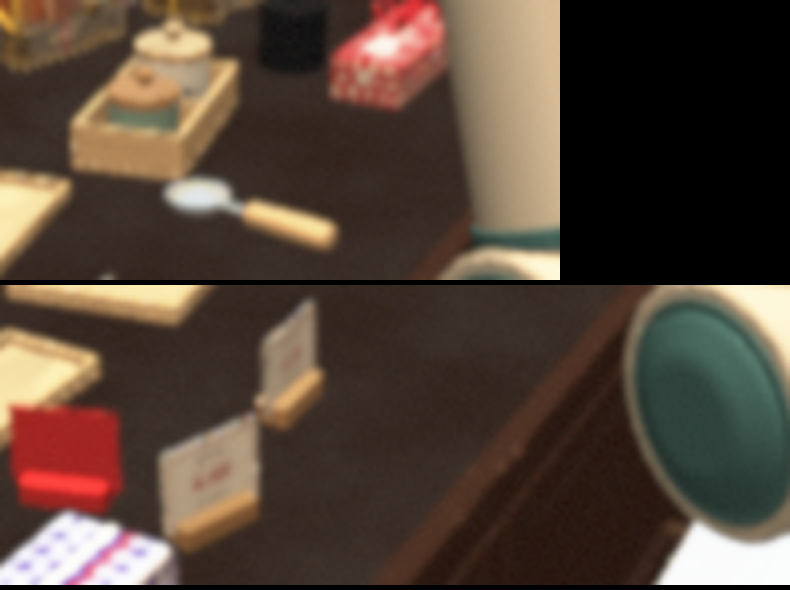

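Both canisters stand upright in their bays, at crop (145,100) and (175,50). Holder a is at about (0.418, 0.088) with yaw 90°, and b is at about (0.391, 0.226) with yaw 70°. I go to a.

>>> step_arm(motion=[{"slide": [0.002,-0.043,0],"spin": 0,"grip": 0.06},{"slide": [0.002,-0.045,0],"spin": 0,"grip": 0.06},{"slide": [0.002,-0.045,0],"spin": 0,"grip": 0.06},{"slide": [0.002,-0.045,0],"spin": 0,"grip": 0.06},{"slide": [0.002,-0.045,0],"spin": 0,"grip": 0.06}])

```text
t: 9.75
ee_pos: [0.4804, -0.064, 0.1991]
tool_rot: [0.0, 0.974, 0.225, 0.001]
contact_force: [-0.3, 1.1, 0.2]
opening: 0.0595
gripper_force: 0.0
```

>>> step_arm(motion=[{"slide": [0.002,-0.045,0],"spin": 0,"grip": 0.06},{"slide": [0.002,-0.045,0],"spin": 0,"grip": 0.06},{"slide": [0.002,-0.045,0],"spin": 0,"grip": 0.06},{"slide": [0.002,-0.032,0],"spin": 0,"grip": 0.06},{"slide": [0,0,0],"spin": -8,"grip": 0.06}])

```text
t: 10.25
ee_pos: [0.4129, 0.0912, 0.1993]
tool_rot: [-0.001, 0.955, 0.296, 0.0]
contact_force: [0.3, 0.5, -0.5]
opening: 0.0601
gripper_force: 0.0
```

>>> step_arm(motion=[{"slide": [0,0,0.01],"spin": -8,"grip": 0.06},{"slide": [0,0,0.02],"spin": -8,"grip": 0.06},{"slide": [0,0,0.02],"spin": -8,"grip": 0.06},{"slide": [0,0,0.02],"spin": -8,"grip": 0.06},{"slide": [0,0,0.02],"spin": -8,"grip": 0.06}])

```text
t: 10.75
ee_pos: [0.4153, 0.0882, 0.1085]
tool_rot: [0.0, 0.797, 0.605, 0.001]
contact_force: [-0.0, 0.0, -0.3]
opening: 0.06
gripper_force: 0.0
```

>>> step_arm(motion=[{"slide": [0,0,0],"spin": -8,"grip": 0.06},{"slide": [0,0,0],"spin": -8,"grip": 0.06},{"slide": [0,0,0],"spin": 0,"grip": 0.06}])

```text
t: 11.05
ee_pos: [0.4151, 0.0881, 0.1089]
tool_rot: [0.0, 0.707, 0.707, 0.0]
contact_force: [0.5, -0.5, 1.0]
opening: 0.0597
gripper_force: 0.0
```

```bash
python3 - <<'E'
from h import *
rel(.418,.088,.0255,90)
E
```

```text
t 11.05 pos [0.4151 0.0881 0.1089] yaw 90.0 tilt [0. 0.] q [ 0.05  0.16  1.99 -0.    0.99  0.04] open 0.0597 F 0.0 [ 0.5 -0.5  1. ]
slide [-0.0002  0.0029  0.0834] spin 0.0
```

>>> step_arm(motion=[{"slide": [0,0.003,0.035],"spin": 0,"grip": 0.06},{"slide": [0,0,0.035],"spin": 0,"grip": 0.06},{"slide": [0,0,0.0125],"spin": 0,"grip": 0.06},{"slide": [0,0,0],"spin": 0,"grip": 0.045},{"slide": [0,0,0],"spin": 0,"grip": 0.035}], force=15)

```text
t: 11.55
ee_pos: [0.4185, 0.0882, 0.0268]
tool_rot: [0.0, 0.707, 0.707, 0.0]
contact_force: [0.9, 0.4, 0.1]
opening: 0.0472
gripper_force: 0.0
```

>>> step_arm(motion=[{"slide": [0,0,0],"spin": 0,"grip": 0.01},{"slide": [0,0,0],"spin": 0,"grip": 0.01},{"slide": [0,0,0],"spin": 0,"grip": 0.01},{"slide": [0,0,0],"spin": 0,"grip": 0.01},{"slide": [0,0,0],"spin": 0,"grip": 0.01}])

```text
t: 12.05
ee_pos: [0.4185, 0.0882, 0.0272]
tool_rot: [0.001, 0.707, 0.707, 0.001]
contact_force: [-0.8, -0.6, 6.1]
opening: 0.0222
gripper_force: 14.9
```

```bash
python3 - <<'E'
from h import *
a=np.radians(11)
for s in(-1,1): print(s,.6305-s*.042*np.sin(a), -.055+s*.042*np.cos(a))
rel(.6305+.042*np.sin(a),-.055-.042*np.cos(a),.1,101)
s=snap("scene","s6")[180:290,240:400,::-1]; cv2.imwrite("pics/s6c.png",cv2.resize(s,None,fx=4,fy=4,interpolation=cv2.INTER_CUBIC))
E
```

```text
-1 0.6385139778058149 -0.09622834170480189
1 0.622486022194185 -0.013771658295198108
t 12.05 pos [0.4185 0.0882 0.0272] yaw 90.1 tilt [0.001 0.001] q [ 0.04  0.28  2.1  -0.    0.76  0.04] open 0.0222 F 14.9 [-0.8 -0.6  6.1]
slide [-0.1847  0.2199 -0.0728] spin -10.9
```

View pics/s6c.png

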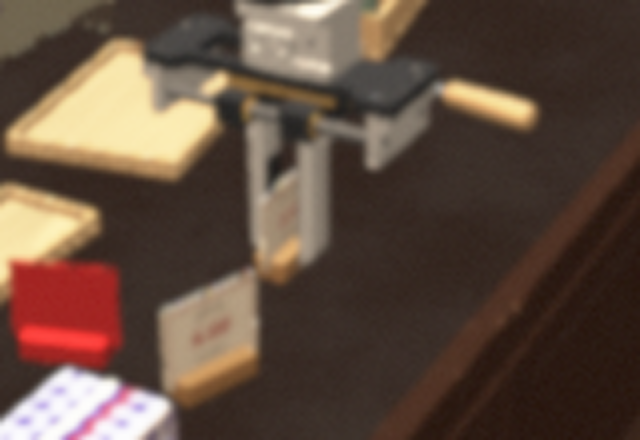

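Holder a is gripped squarely at 22 mm, at crop (285,250). I lift it and carry it to the card tray.

>>> step_arm(motion=[{"slide": [0,0,-0.015],"spin": 0,"grip": 0.01},{"slide": [0,0,-0.03],"spin": 0,"grip": 0.01},{"slide": [-0.02,0.024,-0.03],"spin": 0,"grip": 0.01},{"slide": [-0.03,0.035,0],"spin": 0,"grip": 0.01},{"slide": [-0.031,0.036,0],"spin": 0,"grip": 0.01}])

```text
t: 12.6
ee_pos: [0.5144, 0.0067, 0.103]
tool_rot: [0.001, 0.706, 0.708, 0.001]
contact_force: [0.1, -0.1, -0.4]
opening: 0.0222
gripper_force: 14.9
```

>>> step_arm(motion=[{"slide": [-0.031,0.037,0],"spin": 0,"grip": 0.01},{"slide": [-0.031,0.037,0],"spin": 0,"grip": 0.01},{"slide": [-0.03,0.035,0],"spin": 0,"grip": 0.01},{"slide": [-0.013,0.016,0],"spin": -5,"grip": 0.01},{"slide": [0,0,0],"spin": -6,"grip": 0.01}])

```text
t: 13.1
ee_pos: [0.6409, -0.1004, 0.1007]
tool_rot: [0.001, 0.635, 0.772, 0.0]
contact_force: [-2.1, 0.2, -0.4]
opening: 0.0217
gripper_force: 14.9
```

>>> step_arm(motion=[{"slide": [0,0,0],"spin": 0,"grip": 0.01},{"slide": [0,0,0],"spin": 0,"grip": 0.01}])

```text
t: 13.3
ee_pos: [0.6375, -0.0973, 0.1011]
tool_rot: [-0.001, 0.637, 0.771, -0.0]
contact_force: [0.3, -0.0, -0.1]
opening: 0.0222
gripper_force: 14.9
```

```bash
python3 - <<'E'
from h import *
rel(.6385,-.097,.033,101)
E
```

```text
t 13.3 pos [ 0.6375 -0.0973  0.1011] yaw 100.9 tilt [-0.001 -0.   ] q [-0.26  0.47  1.53  0.    1.14 -0.45] open 0.0222 F 14.9 [ 0.3 -0.  -0.1]
slide [0.0001 0.001  0.0681] spin -0.1
```

>>> step_arm(motion=[{"slide": [0,0.001,0.03],"spin": 0,"grip": 0.01},{"slide": [0,0,0.028],"spin": 0,"grip": 0.01},{"slide": [0,0,0.008],"spin": 0,"grip": 0.01},{"slide": [0,0,0.002],"spin": 0,"grip": 0.01},{"slide": [0,0,0],"spin": 0,"grip": 0.01}])

```text
t: 13.8
ee_pos: [0.6396, -0.0973, 0.0343]
tool_rot: [0.001, 0.636, 0.772, 0.0]
contact_force: [-0.3, -0.4, -0.0]
opening: 0.0217
gripper_force: 14.9
```

>>> step_arm(motion=[{"slide": [0,0,0.0005],"spin": 0,"grip": 0.01},{"slide": [0,0,0],"spin": 0,"grip": 0.045},{"slide": [0,0,0],"spin": 0,"grip": 0.045},{"slide": [0,0,0],"spin": 0,"grip": 0.045},{"slide": [0,0,0],"spin": 0,"grip": 0.045}])

```text
t: 14.3
ee_pos: [0.6392, -0.0975, 0.0332]
tool_rot: [0.0, 0.636, 0.772, 0.0]
contact_force: [-0.8, 0.5, 0.1]
opening: 0.0445
gripper_force: 0.0
```

>>> step_arm(motion=[{"slide": [0,0,-0.03],"spin": 0,"grip": 0.045},{"slide": [0,0,-0.04],"spin": 0,"grip": 0.045},{"slide": [0,0,-0.03],"spin": 0,"grip": 0.045},{"slide": [0,0,0],"spin": 0,"grip": 0.06}])

```text
t: 14.7
ee_pos: [0.6422, -0.0982, 0.1382]
tool_rot: [0.005, 0.636, 0.772, 0.002]
contact_force: [-0.3, -1.0, -0.4]
opening: 0.0499
gripper_force: 0.0
```

```bash
python3 - <<'E'
from h import *
rel(.391,.226,.12,70)
E
```

```text
t 14.7 pos [ 0.6422 -0.0982  0.1382] yaw 101.1 tilt [0.005 0.002] q [-0.26  0.44  1.48 -0.    1.21 -0.45] open 0.0499 F 0.0 [-0.3 -1.  -0.4]
slide [ 0.3663 -0.1844  0.0182] spin 31.1
```

>>> step_arm(motion=[{"slide": [0.041,-0.02,0],"spin": 0,"grip": 0.06},{"slide": [0.041,-0.02,0],"spin": 0,"grip": 0.06},{"slide": [0.041,-0.02,0],"spin": 0,"grip": 0.06},{"slide": [0.041,-0.02,0],"spin": 0,"grip": 0.06},{"slide": [0.041,-0.02,0],"spin": 0,"grip": 0.06}])

```text
t: 15.2
ee_pos: [0.4997, 0.0857, 0.132]
tool_rot: [-0.001, 0.636, 0.772, -0.0]
contact_force: [0.9, 0.7, 0.0]
opening: 0.0599
gripper_force: 0.0
```

>>> step_arm(motion=[{"slide": [0.041,-0.02,0],"spin": 0,"grip": 0.06},{"slide": [0.041,-0.02,0],"spin": 0,"grip": 0.06},{"slide": [0.041,-0.02,0],"spin": 0,"grip": 0.06},{"slide": [0.038,-0.02,0],"spin": 0,"grip": 0.06},{"slide": [0,0,0],"spin": 8,"grip": 0.06}])

```text
t: 15.7
ee_pos: [0.3875, 0.2299, 0.132]
tool_rot: [-0.002, 0.687, 0.726, -0.001]
contact_force: [0.4, -0.2, -0.0]
opening: 0.0599
gripper_force: 0.0
```

>>> step_arm(motion=[{"slide": [0,0,0],"spin": 8,"grip": 0.06},{"slide": [0,0,0],"spin": 8,"grip": 0.06},{"slide": [0,0,0.01],"spin": 7,"grip": 0.06},{"slide": [0,0,0.01],"spin": 0,"grip": 0.06},{"slide": [0,0,0],"spin": 0,"grip": 0.06}])

```text
t: 16.2
ee_pos: [0.3906, 0.2266, 0.1111]
tool_rot: [-0.0, 0.818, 0.575, -0.002]
contact_force: [-0.3, -0.2, 0.2]
opening: 0.06
gripper_force: 0.0
```

```bash
python3 - <<'E'
from h import *
rel(.391,.226,.0265,70)
s=snap("scene","s7")[160:290,220:400,::-1]; cv2.imwrite("pics/s7c.png",cv2.resize(s,None,fx=4,fy=4,interpolation=cv2.INTER_CUBIC))
E
```

```text
t 16.2 pos [0.3906 0.2266 0.1111] yaw 70.2 tilt [-0.    -0.002] q [ 0.37  0.2   1.93 -0.    1.01  0.72] open 0.06 F 0.0 [-0.3 -0.2  0.2]
slide [-0.0004  0.0006  0.0846] spin 0.2
```

View pics/s7c.png

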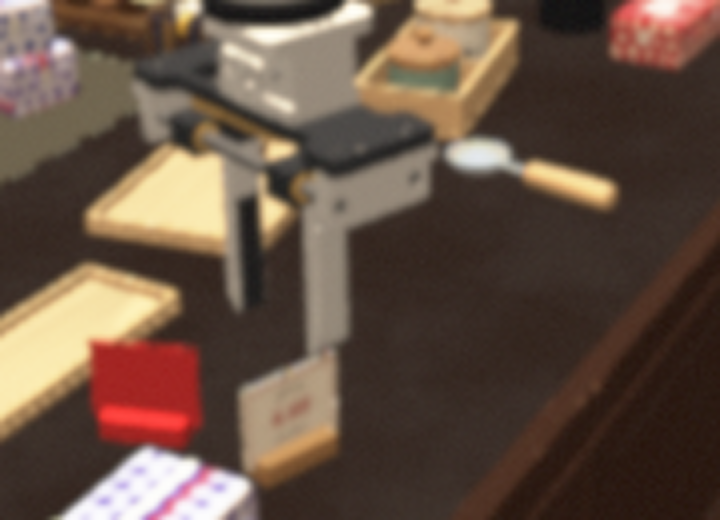

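The fingers straddle card b: tips at crop (245,310) and (328,352), card top at (290,370). The red look-alike at (147,390) is well clear.

>>> step_arm(motion=[{"slide": [0,0,0.03],"spin": 0,"grip": 0.06},{"slide": [0,0,0.035],"spin": 0,"grip": 0.06},{"slide": [0,0,0.0195],"spin": 0,"grip": 0.06},{"slide": [0,0,0],"spin": 0,"grip": 0.045},{"slide": [0,0,0],"spin": 0,"grip": 0.035}])

```text
t: 16.75
ee_pos: [0.3926, 0.2274, 0.0287]
tool_rot: [0.0, 0.819, 0.574, -0.0]
contact_force: [0.3, -0.1, 0.4]
opening: 0.0475
gripper_force: 0.0
```

>>> step_arm(motion=[{"slide": [0,0,0],"spin": 0,"grip": 0.01},{"slide": [0,0,0],"spin": 0,"grip": 0.01},{"slide": [0,0,0],"spin": 0,"grip": 0.01},{"slide": [0,0,0],"spin": 0,"grip": 0.01},{"slide": [0,0,0],"spin": 0,"grip": 0.01}])

```text
t: 17.25
ee_pos: [0.3927, 0.2275, 0.0293]
tool_rot: [0.0, 0.819, 0.574, 0.001]
contact_force: [-0.1, -0.7, 6.0]
opening: 0.0217
gripper_force: 15.0
```

```bash
python3 - <<'E'
from h import *
rel(.622,-.013,.12,101)
s=snap("scene","s8")[160:290,220:400,::-1]; cv2.imwrite("pics/s8c.png",cv2.resize(s,None,fx=4,fy=4,interpolation=cv2.INTER_CUBIC))
E
```

```text
t 17.25 pos [0.3927 0.2275 0.0293] yaw 70.1 tilt [0.    0.001] q [0.37 0.31 2.04 0.   0.79 0.72] open 0.0217 F 15.0 [-0.1 -0.7  6. ]
slide [-0.1479  0.2976 -0.0907] spin -30.9
```

View pics/s8c.png

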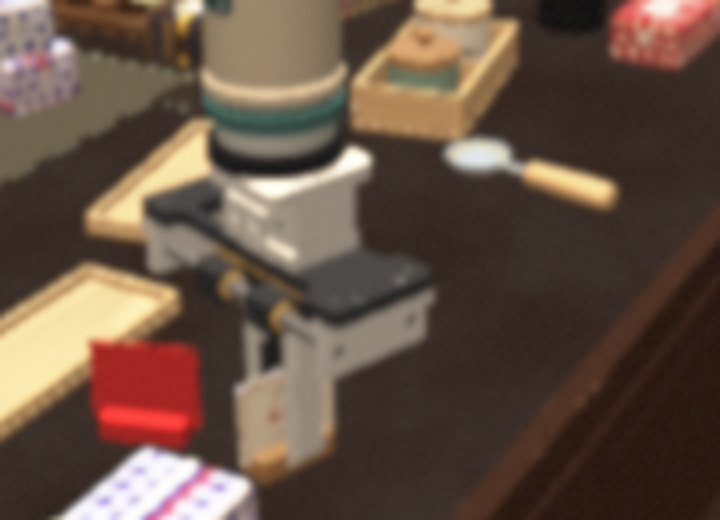

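Holder b is gripped at 21.7 mm, with the block centre about 8 mm to the left of the finger. I allow for that in the placing.

>>> step_arm(motion=[{"slide": [0,0,-0.02],"spin": 0,"grip": 0.01},{"slide": [0,0,-0.035],"spin": 0,"grip": 0.01},{"slide": [-0.013,0.0255,-0.03],"spin": 0,"grip": 0.01},{"slide": [-0.02,0.04,0],"spin": 0,"grip": 0.01},{"slide": [-0.02,0.04,0],"spin": 0,"grip": 0.01}])

```text
t: 17.8
ee_pos: [0.4748, 0.141, 0.1151]
tool_rot: [0.001, 0.818, 0.575, 0.002]
contact_force: [0.8, 0.5, -0.5]
opening: 0.0218
gripper_force: 15.0
```

>>> step_arm(motion=[{"slide": [-0.02,0.04,0],"spin": 0,"grip": 0.01},{"slide": [-0.02,0.04,0],"spin": 0,"grip": 0.01},{"slide": [-0.02,0.04,0],"spin": 0,"grip": 0.01},{"slide": [-0.02,0.04,0],"spin": 0,"grip": 0.01},{"slide": [-0.02,0.035,0],"spin": -7,"grip": 0.01}])

```text
t: 18.3
ee_pos: [0.624, -0.0208, 0.1133]
tool_rot: [0.0, 0.781, 0.624, 0.0]
contact_force: [-0.2, 1.1, -0.8]
opening: 0.0217
gripper_force: 15.0
```

>>> step_arm(motion=[{"slide": [0,0,0],"spin": -8,"grip": 0.01},{"slide": [0,0,0],"spin": -8,"grip": 0.01},{"slide": [0,0,0],"spin": -8,"grip": 0.01},{"slide": [0,0,0],"spin": 0,"grip": 0.01},{"slide": [0,0,0],"spin": 0,"grip": 0.01}])

```text
t: 18.8
ee_pos: [0.6224, -0.019, 0.1133]
tool_rot: [-0.0, 0.637, 0.771, -0.0]
contact_force: [-0.2, 0.5, -0.6]
opening: 0.0219
gripper_force: 15.0
```

```bash
python3 - <<'E'
from h import *
rel(.6235,-.0187,.035,101)
s=snap("scene","s9")[130:260,220:400,::-1]; cv2.imwrite("pics/s9c.png",cv2.resize(s,None,fx=4,fy=4,interpolation=cv2.INTER_CUBIC))
E
```

```text
t 18.8 pos [ 0.6224 -0.019   0.1133] yaw 100.9 tilt [-0. -0.] q [-0.14  0.43  1.57 -0.    1.15 -0.33] open 0.0219 F 15.0 [-0.2  0.5 -0.6]
slide [0.0001 0.0011 0.0783] spin -0.1
```

View pics/s9c.png

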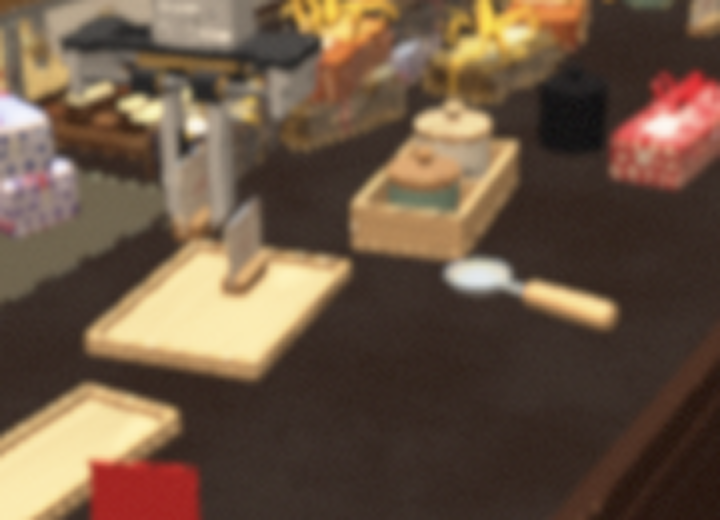

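Holder a stands in the tray at crop (243,250), and b hangs upright at (200,200) over its place. I lower b.

>>> step_arm(motion=[{"slide": [0,0.001,0.035],"spin": 0,"grip": 0.01},{"slide": [0,0,0.033],"spin": 0,"grip": 0.01},{"slide": [0,0,0.008],"spin": 0,"grip": 0.01},{"slide": [0,0,0.002],"spin": 0,"grip": 0.01},{"slide": [0,0,0],"spin": 0,"grip": 0.01}])

```text
t: 19.35
ee_pos: [0.6244, -0.0189, 0.0363]
tool_rot: [0.001, 0.636, 0.772, 0.0]
contact_force: [0.4, -1.0, -0.1]
opening: 0.022
gripper_force: 15.0
```

>>> step_arm(motion=[{"slide": [0,0,0.0005],"spin": 0,"grip": 0.01},{"slide": [0,0,0],"spin": 0,"grip": 0.045},{"slide": [0,0,0],"spin": 0,"grip": 0.045},{"slide": [0,0,0],"spin": 0,"grip": 0.045},{"slide": [0,0,0],"spin": 0,"grip": 0.045}])

```text
t: 19.85
ee_pos: [0.6236, -0.0189, 0.0352]
tool_rot: [0.0, 0.636, 0.772, 0.0]
contact_force: [0.4, -0.1, -0.3]
opening: 0.0446
gripper_force: 0.0
```

>>> step_arm(motion=[{"slide": [0,0,-0.03],"spin": 0,"grip": 0.045},{"slide": [0,0,-0.04],"spin": 0,"grip": 0.045},{"slide": [0,0,-0.03],"spin": 0,"grip": 0.045},{"slide": [0,0,0],"spin": 0,"grip": 0.06}])

```text
t: 20.25
ee_pos: [0.6267, -0.0193, 0.1399]
tool_rot: [0.004, 0.636, 0.772, 0.003]
contact_force: [-0.1, -0.6, 0.3]
opening: 0.0498
gripper_force: 0.0
```

```bash
python3 - <<'E'
from h import *
im=cv2.imread("pics/s9.png").astype(int); top=cv2.imread("pics/top0.png").astype(int)
def wood(I,u0,u1,v0,v1):
    m=(I[...,2]-I[...,0]>50)&(I[...,2]>120); k=np.zeros_like(m); k[v0:v1,u0:u1]=m[v0:v1,u0:u1]; v,u=np.nonzero(k); return np.c_[u,v]
for n,I,b in(("scene",im,(348,378,195,216)),("top",top,(322,345,209,242))):
    p=wood(I,*b); W=np.array([ray(n,*q,.012)[:2] for q in p]); c=W.mean(0); d=np.linalg.svd(W-c)[2][0]; d*=np.sign(d[0]); t=(W-c)@d
    print(n,len(p),c.round(4),np.degrees(np.arctan2(d[1],d[0])).round(1),np.ptp(t).round(3))
# bowl centre at z~.01, bright bluish pixels
for n,I,b in(("scene",im,(328,350,192,205)),("top",top,(326,346,198,214))):
    m=(I.min(2)>120)&(I[...,2]-I[...,0]<10); k=np.zeros_like(m); k[b[2]:b[3],b[0]:b[1]]=m[b[2]:b[3],b[0]:b[1]]; v,u=np.nonzero(k); print("bowl",n,len(u),ray(n,u.mean(),v.mean(),.01).round(4))
rel(.391,-.175,.12,-8)
E
```

```text
scene 162 [ 0.3917 -0.1712] -19.8 0.094
top 108 [ 0.3904 -0.1744] -9.0 0.077
bowl scene 52 [ 0.4742 -0.1812  0.01  ]
bowl top 109 [ 0.4756 -0.1865  0.01  ]
t 20.25 pos [ 0.6267 -0.0193  0.1399] yaw 101.1 tilt [0.004 0.003] q [-0.14  0.4   1.53 -0.    1.19 -0.33] open 0.0498 F 0.0 [-0.1 -0.6  0.3]
slide [-0.1077 -0.2612  0.0199] spin 109.1
```

>>> step_arm(motion=[{"slide": [-0.018,-0.042,0],"spin": 0,"grip": 0.06},{"slide": [-0.018,-0.042,0],"spin": 0,"grip": 0.06},{"slide": [-0.018,-0.042,0],"spin": 0,"grip": 0.06},{"slide": [-0.018,-0.042,0],"spin": 0,"grip": 0.06},{"slide": [-0.018,-0.042,0],"spin": 0,"grip": 0.06}])

```text
t: 20.75
ee_pos: [0.4324, -0.1477, 0.1339]
tool_rot: [-0.001, 0.635, 0.772, -0.0]
contact_force: [1.3, -0.8, -0.4]
opening: 0.0604
gripper_force: 0.0
```

>>> step_arm(motion=[{"slide": [-0.02,-0.041,0],"spin": 0,"grip": 0.06},{"slide": [0,0,0],"spin": -8,"grip": 0.06},{"slide": [0,0,0],"spin": -8,"grip": 0.06},{"slide": [0,0,0],"spin": -8,"grip": 0.06},{"slide": [0,0,0],"spin": -8,"grip": 0.06}])

```text
t: 21.25
ee_pos: [0.3974, -0.1747, 0.134]
tool_rot: [-0.001, 0.396, 0.918, 0.0]
contact_force: [0.0, -0.2, 0.0]
opening: 0.0598
gripper_force: 0.0
```

>>> step_arm(motion=[{"slide": [0,0,0.01],"spin": -8,"grip": 0.06},{"slide": [0,0,0.01],"spin": -8,"grip": 0.06},{"slide": [0,0,0.01],"spin": -8,"grip": 0.06},{"slide": [0,0,0.01],"spin": -8,"grip": 0.06},{"slide": [0,0,0],"spin": -7.5,"grip": 0.06}])

```text
t: 21.75
ee_pos: [0.3966, -0.1739, 0.0928]
tool_rot: [-0.002, 0.062, 0.998, 0.001]
contact_force: [-0.3, -0.2, 0.2]
opening: 0.06
gripper_force: 0.0
```

>>> step_arm(motion=[{"slide": [0,0,0],"spin": 0,"grip": 0.06}])

```text
t: 21.85
ee_pos: [0.3974, -0.1744, 0.0938]
tool_rot: [-0.001, 0.065, 0.998, 0.001]
contact_force: [-0.2, 0.0, 0.5]
opening: 0.0605
gripper_force: 0.0
```

```bash
python3 - <<'E'
from h import *
rel(.3985,-.175,.025,172.5)
E
```

```text
t 21.85 pos [ 0.3974 -0.1744  0.0938] yaw 172.5 tilt [-0.001  0.001] q [-0.57  0.19  1.99 -0.    0.96 -2.01] open 0.0605 F 0.0 [-0.2  0.   0.5]
slide [-0.0012 -0.0005  0.0688] spin 0.0
```

>>> step_arm(motion=[{"slide": [-0.001,0,0.03],"spin": 0,"grip": 0.06},{"slide": [0,0,0.03],"spin": 0,"grip": 0.06},{"slide": [0,0,0.0075],"spin": 0,"grip": 0.06},{"slide": [0,0,0],"spin": 0,"grip": 0.04},{"slide": [0,0,0],"spin": 0,"grip": 0.03}], force=20)

```text
t: 22.35
ee_pos: [0.3998, -0.1754, 0.0281]
tool_rot: [0.0, 0.065, 0.998, -0.0]
contact_force: [-0.7, 0.4, -0.0]
opening: 0.0474
gripper_force: 0.0
```

>>> step_arm(motion=[{"slide": [0,0,0],"spin": 0,"grip": 0.005},{"slide": [0,0,0],"spin": 0,"grip": 0.005},{"slide": [0,0,0],"spin": 0,"grip": 0.005},{"slide": [0,0,0],"spin": 0,"grip": 0.005},{"slide": [0,0,0],"spin": 0,"grip": 0.005}])

```text
t: 22.85
ee_pos: [0.3996, -0.1751, 0.028]
tool_rot: [0.0, 0.065, 0.998, -0.0]
contact_force: [0.0, 0.4, 6.3]
opening: 0.0184
gripper_force: 20.0
```

```bash
python3 - <<'E'
from h import *
rel(.5925,.241,.135,90)
E
```

```text
t 22.85 pos [ 0.3996 -0.1751  0.028 ] yaw 172.5 tilt [ 0. -0.] q [-0.57  0.29  2.08  0.    0.77 -2.01] open 0.0184 F 20.0 [0.  0.4 6.3]
slide [-0.1372  0.4377 -0.107 ] spin 82.5
```

Gripped at 18 mm. I lift it high and carry it.

>>> step_arm(motion=[{"slide": [0,0,-0.015],"spin": 0,"grip": 0.005},{"slide": [0,0,-0.03],"spin": 0,"grip": 0.005},{"slide": [0,0,-0.035],"spin": 0,"grip": 0.005},{"slide": [-0.006,0.02,-0.025],"spin": 0,"grip": 0.005},{"slide": [-0.012,0.0375,0],"spin": 0,"grip": 0.005}])

```text
t: 23.35
ee_pos: [0.4269, -0.1225, 0.1358]
tool_rot: [0.004, 0.067, 0.998, -0.002]
contact_force: [1.2, 0.9, -0.7]
opening: 0.0186
gripper_force: 20.0
```

>>> step_arm(motion=[{"slide": [-0.013,0.042,0],"spin": 0,"grip": 0.005},{"slide": [-0.013,0.042,0],"spin": 0,"grip": 0.005},{"slide": [-0.013,0.042,0],"spin": 0,"grip": 0.005},{"slide": [-0.013,0.042,0],"spin": 0,"grip": 0.005},{"slide": [-0.013,0.042,0],"spin": 0,"grip": 0.005}])

```text
t: 23.85
ee_pos: [0.5164, 0.0811, 0.1321]
tool_rot: [-0.0, 0.065, 0.998, -0.0]
contact_force: [0.1, -0.3, -1.5]
opening: 0.0187
gripper_force: 20.0
```

>>> step_arm(motion=[{"slide": [-0.013,0.042,0],"spin": 0,"grip": 0.005},{"slide": [-0.013,0.042,0],"spin": 0,"grip": 0.005},{"slide": [-0.014,0.042,0],"spin": 0,"grip": 0.005},{"slide": [-0.014,0.042,0],"spin": 0,"grip": 0.005},{"slide": [0,0,0],"spin": 6,"grip": 0.005}])

```text
t: 24.35
ee_pos: [0.5938, 0.2441, 0.1315]
tool_rot: [0.001, 0.116, 0.993, 0.001]
contact_force: [0.1, -0.9, -1.3]
opening: 0.0186
gripper_force: 20.0
```

>>> step_arm(motion=[{"slide": [0,0,0],"spin": 8,"grip": 0.005},{"slide": [0,0,0],"spin": 8,"grip": 0.005},{"slide": [0,0,0],"spin": 8,"grip": 0.005},{"slide": [0,0,0],"spin": 8,"grip": 0.005},{"slide": [0,0,0],"spin": 8,"grip": 0.005}])

```text
t: 24.85
ee_pos: [0.5911, 0.2388, 0.1317]
tool_rot: [-0.0, 0.452, 0.892, -0.001]
contact_force: [-0.5, 0.4, -0.8]
opening: 0.0187
gripper_force: 20.0
```

>>> step_arm(motion=[{"slide": [0,0,0],"spin": 8,"grip": 0.005},{"slide": [0,0,0],"spin": 8,"grip": 0.005},{"slide": [0,0,0],"spin": 8,"grip": 0.005},{"slide": [0,0,0],"spin": 8,"grip": 0.005},{"slide": [0,0,0],"spin": 4.5,"grip": 0.005}])

```text
t: 25.35
ee_pos: [0.5911, 0.2388, 0.1317]
tool_rot: [-0.0, 0.708, 0.706, -0.001]
contact_force: [0.2, 0.9, -2.0]
opening: 0.0186
gripper_force: 20.0
```

>>> step_arm(motion=[{"slide": [0,0,0],"spin": 0,"grip": 0.005},{"slide": [0,0,0],"spin": 0,"grip": 0.005}])

```text
t: 25.55
ee_pos: [0.5912, 0.2389, 0.132]
tool_rot: [-0.0, 0.706, 0.708, -0.0]
contact_force: [0.3, 0.6, -0.5]
opening: 0.0186
gripper_force: 20.0
```

```bash
python3 - <<'E'
from h import *
rel(.5925,.241,.034,90)
im=snap("scene","s10")[:,:,::-1].astype(int)
# held spoon: expected handle end and bowl pixels, and what colour is there
p=ctrl.read_state()["ee_pos"]; z=p[2]-.018
for n,d in(("end",.045),("grip",0),("neck",-.04),("bowl",-.079)):
    u=proj("scene",[p[0],p[1]+d,z]); a,b=u.round().astype(int); print(n,u.round(1),im[b,a][::-1])
E
```

```text
t 25.55 pos [0.5912 0.2389 0.132 ] yaw 90.2 tilt [-0. -0.] q [ 0.28  0.43  1.51 -0.    1.2   0.27] open 0.0186 F 20.0 [ 0.3  0.6 -0.5]
slide [0.0021 0.0013 0.098 ] spin 0.2
end [204.6 221.4] [212 163 108]
grip [218.  213.8] [196 166 131]
neck [229.  207.5] [163 156 145]
bowl [239.1 201.7] [225 230 235]
```

The pixels confirm the pose of the held spoon: wood at (205,221), steel bowl at (239,202). I lower and release it, with a small opening so the fingers stay inside the rim.

>>> step_arm(motion=[{"slide": [0.002,0.001,0.04],"spin": 0,"grip": 0.005},{"slide": [0,0,0.04],"spin": 0,"grip": 0.005},{"slide": [0,0,0.014],"spin": 0,"grip": 0.005},{"slide": [0,0,0.004],"spin": 0,"grip": 0.005},{"slide": [0,0,0],"spin": 0,"grip": 0.005}])

```text
t: 26.1
ee_pos: [0.5931, 0.2411, 0.0349]
tool_rot: [0.0, 0.707, 0.708, 0.0]
contact_force: [0.4, 0.0, -1.0]
opening: 0.019
gripper_force: 20.0
```

>>> step_arm(motion=[{"slide": [0,0,0.0005],"spin": 0,"grip": 0.005},{"slide": [0,0,0],"spin": 0,"grip": 0.03},{"slide": [0,0,0],"spin": 0,"grip": 0.03},{"slide": [0,0,0],"spin": 0,"grip": 0.03},{"slide": [0,0,0],"spin": 0,"grip": 0.03}])

```text
t: 26.6
ee_pos: [0.5928, 0.2411, 0.0344]
tool_rot: [0.0, 0.707, 0.707, 0.0]
contact_force: [0.0, 0.4, -0.1]
opening: 0.0301
gripper_force: 0.0
```

>>> step_arm(motion=[{"slide": [0,0,-0.03],"spin": 0,"grip": 0.03},{"slide": [0,0,-0.05],"spin": 0,"grip": 0.03},{"slide": [0,0,-0.05],"spin": 0,"grip": 0.03},{"slide": [0,0,-0.05],"spin": 0,"grip": 0.03},{"slide": [0,0.0,-0.04],"spin": 0,"grip": 0.03}])

```text
t: 27.1
ee_pos: [0.5929, 0.2412, 0.2575]
tool_rot: [0.001, 0.707, 0.707, 0.001]
contact_force: [0.8, 1.0, -0.4]
opening: 0.0304
gripper_force: 0.0
```

>>> step_arm(motion=[{"slide": [0,-0.04,0],"spin": 0,"grip": 0.03},{"slide": [0,-0.05,0],"spin": 0,"grip": 0.03},{"slide": [0,-0.05,0],"spin": 0,"grip": 0.03},{"slide": [0,-0.05,0],"spin": 0,"grip": 0.03},{"slide": [0,0,0],"spin": 0,"grip": 0.03}])

```text
t: 27.6
ee_pos: [0.3956, 0.24, 0.2541]
tool_rot: [-0.001, 0.706, 0.708, -0.002]
contact_force: [1.6, 0.5, 0.9]
opening: 0.0306
gripper_force: 0.0
```

```bash
python3 - <<'E'
from h import *
a=snap("scene","s11")[140:300,180:400,::-1]; b=snap("top","t11")[145:250,170:450,::-1]
o=np.zeros((598,700,3),np.uint8); o[:330,:454]=cv2.resize(a,(454,330),interpolation=cv2.INTER_CUBIC); o[335:597,:]=cv2.resize(b,(700,262),interpolation=cv2.INTER_CUBIC)
cv2.imwrite("pics/fin.png",o); print(ctrl.read_state()["t"])
E
```

```text
27.7
```

View pics/fin.png

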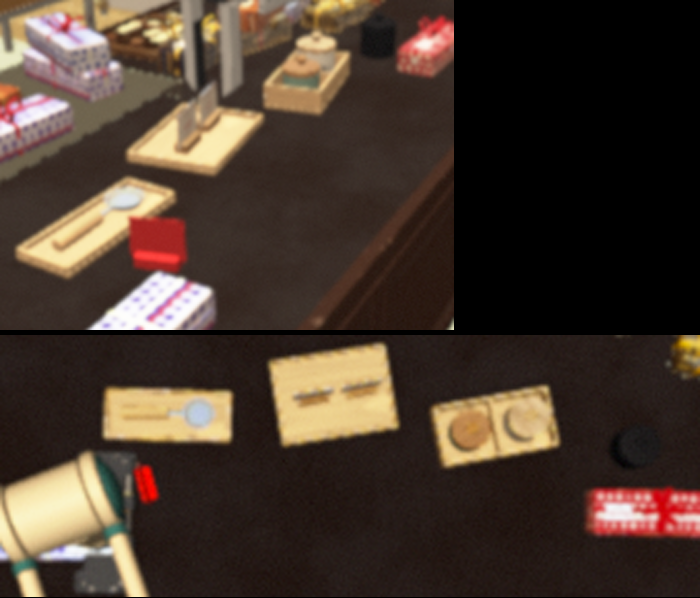

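The final view shows both canisters upright in their bays at crop (470,430) and (525,420). Both holders stand in the card tray at (313,397) and (362,387), and the spoon lies flat in the spoon tray at (170,413). The packs and the red and black look-alikes are untouched, so I hand in.

```bash
python3 -c "
from station import ctrl
print(ctrl.close_job())"
```

```text
the job is handed in; nothing more can be done
None
```

I handed the job in at about 28 s of robot time: the last pictures show both canisters upright in their bays, both card holders standing in the wide tray and the spoon flat in the narrow tray, with the packs and the red and black look-alikes unmoved.

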